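# Feel a brass collar blank for burrs

## Robot

A 7-joint arm with a two-finger parallel gripper is mounted at the origin on the work surface. World frame = base frame: x ahead of the robot, y to its left, z up, the work surface at z = 0. Lengths are in m, angles in rad, forces in N, time in s.
With the tool pointing down it reaches from about 0.4 to 0.9 m from the base axis. Payload 5.6 kg.
Tool frame: the origin (TCP) lies midway between the tips of the shut fingers; the grasp point (between the pads) lies 19 mm behind it; z points along the fingers, y is the line along which they close (so a half turn about z gives the same grasp; the last joint's range is limited). The gripper opens to 92 mm and grips with 3 to 60 N. Pads are 20 mm wide; open, the fingers measure 128 mm over their backs; the gripper's body (75 mm by 189 mm) begins 69 mm behind the grasp point.
Start: joints at [-1.189, 0.468, -0.012, 1.603, 0.006, 1.071, -0.056], TCP at [0.268, 0.592, 0.215] pointing down, gripper open.
Joint ranges: [-2.53, 2.53], [-0.31, 2.02], [-1.57, 1.55], [0.28, 2.44], [-1.29, 4.43], [0.15, 1.84], [-2.92, 2.92]. Speed limits (rad/s): [2.57, 2.57, 3.14, 3.14, 3.14, 3.14, 3.14].

## Interface

Orientations are given as a 3x3 rotation matrix whose columns are the frame's x, y, z axes.
In Python, from bench import arm gives the robot as it stands.
- The arm moves only by the tool play_rows, never from a script. Its argument "moves" is a list that holds one entry, the list of rows, each a list of 7 numbers: the shift along the tool's x, y, z in mm, then the turn, a rotation vector about the tool's x, y, z in rad, then the finger opening in mm, from 0 to 91.9. In form: [[[tx, ty, tz, wx, wy, wz, gripper], ...]]. A call has 1 to 8 rows; each row is the pose to reach, as a shift and turn from the pose commanded when the call began, along the tool's axes at that moment; what a row does not reach only later rows make up. A row lasts 1/8 s, in which the tool goes at most 62.5 mm and 10.7 degrees, less where a joint would pass 70% of its speed; a pose out of reach is approached as far as the arm can. A call with a gripper value outside its range is refused whole. The fingers move at their own pace and stop on an object; the grip force is fixed at half the most. Time passes only in rows, so rows that repeat a pose let the fingers close. It gives the time, the measured TCP pose, the force, the opening and the grip force at its end, in the units of the state.
- arm.observe(): the state, without advancing time (a new reading comes with each control period).
- arm.read_camera(name): name is "scene" or "top" or "wrist"; returns the picture (480x640x3 uint8, red, green, blue); there is no depth.
- arm.camera_params(name): a dict with "K" (3x3 intrinsics, pixels), "origin" and "orientation" of the camera in the world. Camera axes: x right, y up, looking along -z (the intrinsics and any distortion apply to the point x, -y, -z); pixel columns grow to the right and rows downward; lengths in m; the calibration is good to about 2 mm. A picture is of the moment at which its call begins: read the wrist's pose just before it. camera_params takes no time and is no camera call; for the wrist camera it gives the pose at the moment of the call.
- arm.hand_in(): hands the job in; it is judged then, once.
The state is a dict: "t": time; "joints": joint angles; "joint_vel": joint speeds; "tau": joint torques, N m; "tool_pos": TCP position; "ee_rot": TCP orientation; "wrist_force": force on the tool from outside, world axes, zero at the start; "wrist_torque": the same for the moment, N m; "finger_gap": finger opening in m; "gripper_force": force on a finger pad.
Only numpy, scipy, OpenCV 4.12 (cv2) and the standard library are available. Lean on these libraries where they do the work, as an engineer would, in place of code of your own. Each camera call takes 0.05 s, during which the arm holds its last target. There are 200 camera calls.

## Task

Feel the curved brass collar for burrs: starting on the dot next to the red peg, run your fingertips lightly along the top of the collar, so that it dips slightly, over all five dark dots in turn, to the dot next to the white peg, keeping touch all the way and never pushing the sprung collar down to its stop. Then take the hand clear. Pick nothing up, and leave the jar, the coin and the ring where they are.

Things in the scene. Friction and masses are not known exactly. Their poses are not given: they have to be found in the camera images.
- board: fixed tan soldering board, 220 x 340 x 45 mm (x, y, z of its own frame), let into the bench so that it stands 25 to 45 mm proud; origin at the centre of its underside, z up, top face 45 mm above the origin. The collar is sprung over it, its arc centre at (-115, 0) mm in the board frame, bulging to the board's +x
- collar (a joint): how far the collar (flat level brass arc, 24 mm wide, 3 mm thick, centre line radius 140 mm, spanning -50 to +50 degrees; top 35 mm above the board top at rest) is pressed straight down, in m: 0 at rest, 0.012 at its stop, negative if lifted. Soft spring, 0.5 N per mm (5 mm takes 2.5 N, the stop 6 N); it does not tilt and comes back to 0 when let go
- dot0 (a point): dark round dot, 10 mm across, on the collar's centre line at -44 degrees of the arc (dots are 53 mm apart); point on the collar's top face, z up; moves down with the collar. An end dot, about 15 mm from the collar's end on the board's -y side; a peg stands 51 mm farther on
- dot1 (a point): dark round dot, 10 mm across, on the collar's centre line at -22 degrees of the arc (dots are 53 mm apart); point on the collar's top face, z up; moves down with the collar. A middle dot
- dot2 (a point): dark round dot, 10 mm across, on the collar's centre line at 0 degrees of the arc (dots are 53 mm apart); point on the collar's top face, z up; moves down with the collar. A middle dot
- dot3 (a point): dark round dot, 10 mm across, on the collar's centre line at 22 degrees of the arc (dots are 53 mm apart); point on the collar's top face, z up; moves down with the collar. A middle dot
- dot4 (a point): dark round dot, 10 mm across, on the collar's centre line at 44 degrees of the arc (dots are 53 mm apart); point on the collar's top face, z up; moves down with the collar. An end dot, about 15 mm from the collar's end on the board's +y side; a peg stands 51 mm farther on
- peg_red: red peg, 24 mm across and 25 mm high, fixed on the board just beyond one end of the collar (either end); origin at the centre of its foot. It marks the end to start from; its top is 10 mm lower than the collar's top
- peg_white: white peg of the same size and fixing, beyond the other end of the collar: the end to finish at; origin at the centre of its foot
- jar: amber jar with black lid, 38 mm across, 42 mm high, loose on the board on the inner side of the arc; origin at the centre of its underside; leave alone
- coin: brass coin blank, 28 mm across, 4 mm thick, loose on the board outside the arc near the +x +y corner; origin at the centre of its underside; leave alone
- ring: steel ring, 28 mm across, 10 mm high, lying loose on the board outside the arc near the +x -y corner; origin at the centre of its underside; leave alone

How it is judged:
On the way, in this order (a step that is already met when the one before it is completed fails the run):
1. the fingertips touch the collar at the first dot, beside the red peg, (within 15 mm of the dot's centre, collar pressed down more than 0.8 mm) (((horizontal distance between peg_red and dot0 below 0.1 m and horizontal distance between the grasp point and dot0 below 0.015 m and value of joint collar above 0.0008 m and contact force between the fingers and board above 0.1 N) or (horizontal distance between peg_red and dot4 below 0.1 m and horizontal distance between the grasp point and dot4 below 0.015 m and value of joint collar above 0.0008 m and contact force between the fingers and board above 0.1 N))), for 0.04 s.
2. the fingertips touch the collar at the second dot (within 15 mm of the dot's centre, collar pressed down more than 0.8 mm) (((horizontal distance between peg_red and dot0 below 0.1 m and horizontal distance between the grasp point and dot1 below 0.015 m and value of joint collar above 0.0008 m and contact force between the fingers and board above 0.1 N) or (horizontal distance between peg_red and dot4 below 0.1 m and horizontal distance between the grasp point and dot3 below 0.015 m and value of joint collar above 0.0008 m and contact force between the fingers and board above 0.1 N))), for 0.04 s.
3. the fingertips touch the collar at the third dot (within 15 mm of the dot's centre, collar pressed down more than 0.8 mm) (((horizontal distance between peg_red and dot0 below 0.1 m and horizontal distance between the grasp point and dot2 below 0.015 m and value of joint collar above 0.0008 m and contact force between the fingers and board above 0.1 N) or (horizontal distance between peg_red and dot4 below 0.1 m and horizontal distance between the grasp point and dot2 below 0.015 m and value of joint collar above 0.0008 m and contact force between the fingers and board above 0.1 N))), for 0.04 s.
4. the fingertips touch the collar at the fourth dot (within 15 mm of the dot's centre, collar pressed down more than 0.8 mm) (((horizontal distance between peg_red and dot0 below 0.1 m and horizontal distance between the grasp point and dot3 below 0.015 m and value of joint collar above 0.0008 m and contact force between the fingers and board above 0.1 N) or (horizontal distance between peg_red and dot4 below 0.1 m and horizontal distance between the grasp point and dot1 below 0.015 m and value of joint collar above 0.0008 m and contact force between the fingers and board above 0.1 N))), for 0.04 s.
5. the fingertips touch the collar at the last dot, beside the white peg, (within 15 mm of the dot's centre, collar pressed down more than 0.8 mm) (((horizontal distance between peg_red and dot0 below 0.1 m and horizontal distance between the grasp point and dot4 below 0.015 m and value of joint collar above 0.0008 m and contact force between the fingers and board above 0.1 N) or (horizontal distance between peg_red and dot4 below 0.1 m and horizontal distance between the grasp point and dot0 below 0.015 m and value of joint collar above 0.0008 m and contact force between the fingers and board above 0.1 N))), for 0.04 s.
At the end, for the whole second after the job is handed in: all five dots were stroked in order from the red peg to the white peg; the collar is back up within 1.5 mm of rest; jar, coin and ring at rest within 15 mm of where they stood (value of joint collar between -0.0015 and 0.0015 m and distance of each of jar, coin, ring from where it was at the start of the episode below 0.015 m and linear speed of each of jar, coin, ring below 0.02 m/s); the robot touches nothing.
It fails at once if the fingertips lift off the collar's middle part on the way (collar down by less than 0.3 mm under low fingers) ((horizontal distance between the grasp point and dot1 below 0.03 m or horizontal distance between the grasp point and dot2 below 0.03 m or horizontal distance between the grasp point and dot3 below 0.03 m) and z of the grasp point in the frame of dot2 below 0.05 m and value of joint collar below 0.0003 m).
It fails at once if the collar is pushed down more than 11 mm, to its stop (value of joint collar above 0.011 m).
It fails at once if the collar is lifted more than 3 mm (value of joint collar below -0.003 m).
It fails at once if the jar, coin or ring is moved or lifted more than 15 mm (distance of any of jar, coin, ring from where it was at the start of the episode above 0.015 m).
It also fails if it takes over 43 s, if anything falls off the work surface, if the arm or the gripper's body presses on something with over 40 N, if the wrist force passes 120 N, or if a joint passes its speed limit or range.

## Working session

There is one attempt and no reset: what is moved stays moved. The work goes in short steps, Python scripts to look and compute and a tool call to move; the robot and the scene stay as the last step left them, time stands still between calls to the robot, and variables do not carry over. Pictures are saved under pics/ and viewed, at most 10 in all, crops included, and the job is handed in when it is done.

Besides the shell and the picture viewer there is one more tool, called after ">>>" as name(argument=value, ...), one argument or row to a line, values as JSON. play_rows: Moves the arm, as the interface text tells. Its arguments: {"type":"object","properties":{"moves":{"type":"array"}},"required":["moves"]}

```bash
mkdir -p pics
python3 - <<'E'
from bench import arm
import cv2
s=arm.observe();print(s['t'],s['tool_pos'],s['ee_rot'],s['finger_gap'],s['wrist_force'])
for n in('top','scene'):
    im=arm.read_camera(n);cv2.imwrite(f'pics/{n}0.png',im[:,:,::-1]);p=arm.camera_params(n);print(n,p)
E
```

```text
0.0 [0.26771799 0.59166756 0.21364926] [[-9.11094582e-01  4.12196942e-01 -5.85443511e-04]
 [ 4.12197333e-01  9.11093116e-01 -1.64110293e-03]
 [-1.43064058e-04 -1.73651825e-03 -9.99998482e-01]] 0.09166903480913283 [-0.2617205   0.15095921  0.40936729]
top {'K': array([[462.21573365,   0.        , 314.27827065],
       [  0.        , 462.21573365, 241.72998798],
       [  0.        ,   0.        ,   1.        ]]), 'origin': array([0.45538934, 0.02658092, 0.75571787]), 'orientation': array([[ 0.01120597,  0.98100201, -0.19367362],
       [-0.99946373,  0.01694829,  0.02801795],
       [ 0.03076811,  0.1932558 ,  0.98066586]])}
scene {'K': array([[567.21240393,   0.        , 320.383867  ],
       [  0.        , 567.21240393, 239.65529407],
       [  0.        ,   0.        ,   1.        ]]), 'origin': array([ 0.98645609, -0.0501558 ,  0.6580671 ]), 'orientation': array([[ 0.12314769, -0.81744642,  0.56268641],
       [ 0.99237322,  0.10456875, -0.06527458],
       [-0.00548094,  0.56643334,  0.82408933]])}
```

View pics/top0.png

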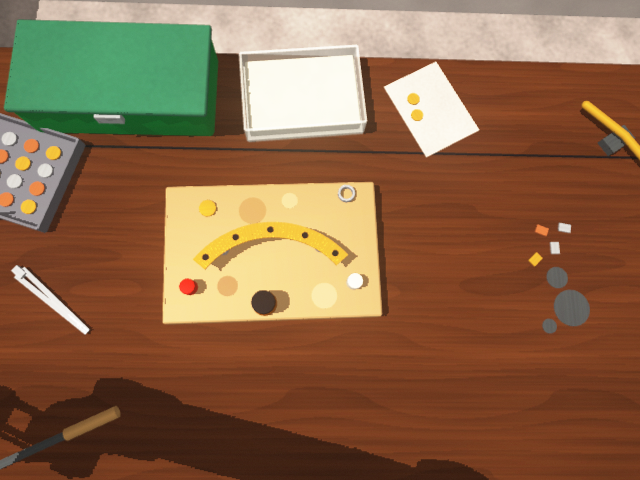

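View pics/scene0.png

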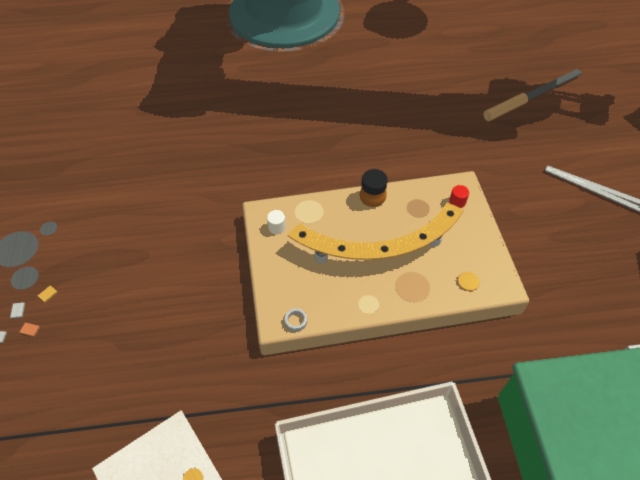

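The top view shows the red peg at (188,286), white peg at (355,281) and dots at about (206,257), (236,237), (270,229), (305,235), (335,253). In the scene view the dots from red to white are about (450,213), (423,237), (385,249), (341,248), (302,234). Next I triangulate.

```bash
cat > h.py <<'E'
import cv2,numpy as np
from bench import arm
def dots(im,guess,r=8):
    g=im.max(2).astype(float);out=[]
    for u,v in guess:
        p=g[v-r:v+r+1,u-r:u+r+1];m=(p<100).astype(np.uint8)
        n,l,st,c=cv2.connectedComponentsWithStats(m)
        k=1+np.argmin([np.hypot(*(c[i]-r))for i in range(1,n)]);out.append([*(c[k]+[u-r,v-r]),st[k,4]])
    return np.array(out)
def ray(p,uv):
    d=np.c_[uv,np.ones(len(uv))]@np.linalg.inv(p['K']).T*[1,-1,-1]
    d=d@p['orientation'].T;return d/np.linalg.norm(d,axis=1)[:,None]
def tri(os,ds):
    A=0;b=0;
    for o,d in zip(os,ds):
        P=np.eye(3)-np.outer(d,d);A=A+P;b=b+P@o
    x=np.linalg.solve(A,b);return x,max(np.linalg.norm((np.eye(3)-np.outer(d,d))@(x-o)) for o,d in zip(os,ds))
def onplane(p,uv,z):
    d=ray(p,uv);o=p['origin'];return o+d*((z-o[2])/d[:,2])[:,None]
E
python3 - <<'E'
from h import *
np.set_printoptions(precision=4,suppress=True)
T=cv2.imread('pics/top0.png');S=cv2.imread('pics/scene0.png')
a=dots(T,[(206,257),(236,237),(270,229),(305,235),(335,253)],6)
b=dots(S,[(450,213),(423,237),(385,249),(341,248),(302,234)])
print(a,b)
pt,ps=arm.camera_params('top'),arm.camera_params('scene')
ra,rb=ray(pt,a[:,:2]),ray(ps,b[:,:2]);X=[]
for i in range(5):
    x,e=tri([pt['origin'],ps['origin']],[ra[i],rb[i]]);X.append(x);print(x,e)
X=np.array(X);z=X[:,2].mean();print('z',z,np.linalg.norm(np.diff(X[:,:2],axis=0),axis=1))
# known-shape rigid fit, red end = +44deg
th=np.radians([44,22,0,-22,-44]);M=.14*np.c_[np.cos(th),np.sin(th)]
mm=M.mean(0);xm=X[:,:2].mean(0);U,_,V=np.linalg.svd((M-mm).T@(X[:,:2]-xm));R=(U@V).T
F=(M-mm)@R.T+xm;print('fit',F,'res mm',1e3*(F-X[:,:2]),'yaw',np.degrees(np.arctan2(R[1,0],R[0,0])),'centre',xm-R@mm)
print('det',np.linalg.det(R),onplane(pt,a[:,:2],z),onplane(ps,b[:,:2],z))
E
```

```text
[[205.0476 256.8095  21.    ]
 [234.95   236.9     20.    ]
 [269.8889 229.2778  18.    ]
 [304.3158 234.8421  19.    ]
 [334.9    252.95    20.    ]] [[449.7778 213.      27.    ]
 [422.4074 235.9259  27.    ]
 [384.     248.5     30.    ]
 [341.0667 247.9333  30.    ]
 [302.     234.      29.    ]]
[0.5648 0.1689 0.0704] 0.0007986917782195376
[0.5959 0.1257 0.0704] 0.0009466283714251898
[0.6086 0.0738 0.0706] 0.0006754199614393031
[0.601  0.0213 0.0704] 0.0009267109598722371
[ 0.5739 -0.0249  0.0706] 0.0006964674867121782
z 0.07046630452165425 [0.0532 0.0534 0.0531 0.0536]
fit [[ 0.5648  0.1692]
 [ 0.596   0.1258]
 [ 0.6086  0.0739]
 [ 0.6009  0.021 ]
 [ 0.574  -0.0251]] res mm [[-0.06    0.2836]
 [ 0.0653  0.0758]
 [-0.0168  0.0709]
 [-0.0531 -0.2758]
 [ 0.0646 -0.1544]] yaw 2.7111243114895096 centre [0.4688 0.0673]
det 1.0000000000000007 [[ 0.565   0.1697  0.0705]
 [ 0.5961  0.1267  0.0705]
 [ 0.6088  0.0745  0.0705]
 [ 0.6011  0.0222  0.0705]
 [ 0.574  -0.0243  0.0705]] [[ 0.5649  0.168   0.0705]
 [ 0.5959  0.1247  0.0705]
 [ 0.6085  0.0732  0.0705]
 [ 0.6009  0.0204  0.0705]
 [ 0.5737 -0.0256  0.0705]]
```

The triangulated dots lie 53.1–53.6 mm apart (53 expected), with the collar top at z = 70.5 mm (60–80 allowed). The arc fits to 0.3 mm. The red end is the +44° end (dot4). I'll work out the shifts for the approach.

```bash
cat >> h.py <<'E'
def arc(deg): 
    a=np.radians(np.atleast_1d(deg)+2.711);return np.c_[.4688+.14*np.cos(a),.0673+.14*np.sin(a)]
def shift(P): 
    s=arm.observe();return np.round((np.atleast_2d(P)-s['tool_pos'])@s['ee_rot']*1e3,1)
E
python3 -c "
from h import *
print(shift([*arc(44)[0],.12]))"
```

```text
[[-444.8 -262.3   94.2]]
```

>>> play_rows(
  moves=[
    [[-55,-32,0,0,0,0,0],[-111,-65,0,0,0,0,0],[-166,-98,0,0,0,0,0],[-222,-131,0,0,0,0,0],[-277,-164,10,0,0,0,0],[-333,-196,20,0,0,0,0],[-388,-229,30,0,0,0,0],[-436,-257,40,0,0,0,0]],
  ],
)

```text
t: 1.1
tool_pos: [0.5547, 0.1841, 0.1758]
ee_rot: [[-0.911, 0.412, 0.0], [0.412, 0.911, 0.0], [0.0, 0.0, -1.0]]
wrist_force: [1.0, 0.7, 0.0]
finger_gap: 0.0141
gripper_force: 0.0
```

>>> play_rows(
  moves=[
    [[-9,-5,20,0,0,0,0],[-9,-5,40,0,0,0,0],[-9,-5,50,0,0,0,0],[-9,-5,50,0,0,0,0],[-9,-5,50,0,0,0,0],[-9,-5,50,0,0,0,0]],
  ],
)

```text
t: 1.85
tool_pos: [0.5605, 0.178, 0.127]
ee_rot: [[-0.911, 0.412, 0.001], [0.412, 0.911, 0.001], [-0.001, 0.001, -1.0]]
wrist_force: [0.2, 0.7, -0.5]
finger_gap: 0.0002
gripper_force: 0.0
```

```bash
python3 -c "
from h import *
s=arm.observe();print(s['t'],s['tool_pos'],s['ee_rot'].round(3),s['finger_gap'],s['wrist_force'],shift([*arc(44)[0],.0705]))
im=arm.read_camera('wrist');cv2.imwrite('pics/w1.png',im[:,:,::-1])
p=arm.camera_params('wrist');
X=np.c_[arc([44,22]),[.0705]*2];c=(X-p['origin'])@p['orientation']*[1,-1,-1];u=c@p['K'].T;print(u[:,:2]/u[:,2:])
"
```

```text
1.85 [0.56050612 0.17802149 0.12701087] [[-0.911  0.412  0.001]
 [ 0.412  0.911  0.001]
 [-0.001  0.001 -1.   ]] 0.0002273893042241014 [ 0.15357782  0.66803024 -0.49793068] [[-7.5 -6.3 56.5]]
[[311.63218464 266.90193819]
 [276.85338522 324.377578  ]]
```

View pics/w1.png

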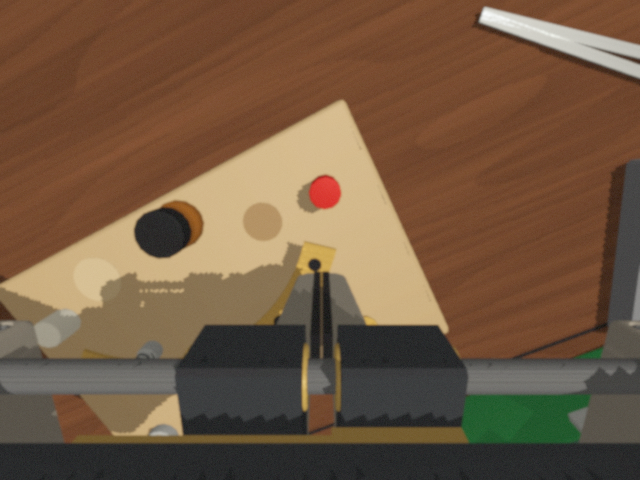

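The wrist view shows the dot at (314,265), where I predicted (312,267), about 1 mm off. The tip is 10 mm short of it, so I'll correct that and go down to just above the collar.

>>> play_rows(
  moves=[
    [[-7.5,-6.5,15,0,0,0,0],[-7.5,-6.5,30,0,0,0,0],[-7.5,-6.5,45,0,0,0,0],[-7.5,-6.5,50,0,0,0,0],[-7.5,-6.5,50,0,0,0,0],[-7.5,-6.5,50,0,0,0,0]],
  ],
)

```text
t: 2.65
tool_pos: [0.5646, 0.1687, 0.0766]
ee_rot: [[-0.911, 0.412, 0.001], [0.412, 0.911, 0.0], [-0.001, 0.001, -1.0]]
wrist_force: [0.1, 1.4, 0.8]
finger_gap: 0.0006
gripper_force: 0.0
```

```bash
python3 -c "
from h import *
s=arm.observe();print(s['t'],s['tool_pos'],s['wrist_force'],shift([*arc(44)[0],.0705]))"
```

```text
2.65 [0.56461509 0.1687086  0.07655125] [0.1191877  1.39707706 0.80922225] [[0.  0.5 6.1]]
```

>>> play_rows(
  moves=[
    [[0,0,4,0,0,0,0],[0,0,8,0,0,0,0],[0,0,11,0,0,0,0],[0,0,11,0,0,0,0],[0,0,11,0,0,0,0]],
  ],
)

```text
t: 3.28
tool_pos: [0.5644, 0.1686, 0.0653]
ee_rot: [[-0.911, 0.412, 0.0], [0.412, 0.911, 0.0], [-0.0, 0.0, -1.0]]
wrist_force: [-0.4, 0.8, 1.7]
finger_gap: 0.0007
gripper_force: 0.8
```

```bash
python3 -c "
from h import *
f=[]
for i in range(6):
    im=arm.read_camera('scene' if i%2 else 'top');s=arm.observe();f.append(s['wrist_force'])
    if i<2: cv2.imwrite('pics/p%d.png'%i,im[:,:,::-1])
print(s['t'],s['tool_pos'],np.mean(f,0),np.std(f,0))
T,S=cv2.imread('pics/p0.png'),cv2.imread('pics/p1.png')
S0=cv2.imread('pics/scene0.png');T0=cv2.imread('pics/top0.png')
g=[(341,248),(302,234)]
print(dots(S,g),dots(S0,g));g=[(305,235),(335,253)];print(dots(T,g,6),dots(T0,g,6))
"
```

```text
3.575 [0.56441182 0.16861858 0.06532265] [0.15725431 0.42323532 1.79087543] [0.51625045 0.46059744 0.36027372]
[[341.21276596 249.06382979  47.        ]
 [302.3255814  235.41860465  43.        ]] [[341.06666667 247.93333333  30.        ]
 [302.         234.          29.        ]]
[[304.4137931  235.27586207  29.        ]
 [334.6        252.96666667  30.        ]] [[304.31578947 234.84210526  19.        ]
 [334.9        252.95        20.        ]]
```

The collar is down about 4 mm, judging by 1.8 N and the tip at 65.3 mm. Now I'll compute the stroke along the arc.

```bash
python3 -c "
from h import *
A=arc(44-5.5*np.arange(17));R=arm.observe()['ee_rot']
D=np.c_[A,np.zeros(17)]
for k in (0,4,8,12): print(((D[k+1:k+5]-D[k])@R*1e3)[:,:2].round(1).tolist())
"
```

```text
[[-12.5, -5.0], [-24.4, -11.1], [-35.7, -18.4], [-46.3, -26.7]]
[[-9.7, -9.3], [-18.5, -19.5], [-26.3, -30.4], [-32.9, -42.1]]
[[-5.5, -12.2], [-9.9, -25.0], [-12.9, -38.0], [-14.8, -51.3]]
[[-0.5, -13.4], [0.2, -26.8], [2.2, -40.1], [5.5, -53.1]]
```

>>> play_rows(
  moves=[
    [[-6,-2.5,1,0,0,0,0],[-12.5,-5,1,0,0,0,0],[-18.5,-8,1,0,0,0,0],[-24.5,-11,1,0,0,0,0],[-30,-14.5,1,0,0,0,0],[-35.5,-18.5,1,0,0,0,0],[-41,-22.5,1,0,0,0,0],[-46.5,-26.5,1,0,0,0,0]],
  ],
)

```text
t: 4.58
tool_pos: [0.5959, 0.1248, 0.0642]
ee_rot: [[-0.911, 0.412, 0.0], [0.412, 0.911, 0.0], [-0.0, 0.0, -1.0]]
wrist_force: [-1.6, 0.8, 2.6]
finger_gap: 0.0004
gripper_force: 1.1
```

```bash
python3 -c "
from h import *
f=[]
for i in range(6):
    im=arm.read_camera('scene');s=arm.observe();f.append(s['wrist_force'])
cv2.imwrite('pics/p2.png',im[240:,:][:0] if 0 else cv2.resize(im[160:360,220:500,::-1],(784,560)))
print(s['t'],s['tool_pos'],np.mean(f,0),shift([*arc(22)[0],.0645]))
"
```

```text
4.875 [0.59604906 0.1244522  0.06428184] [ 0.83578228 -1.05227173  2.18116797] [[ 0.6  1.2 -0.2]]
```

View pics/p2.png

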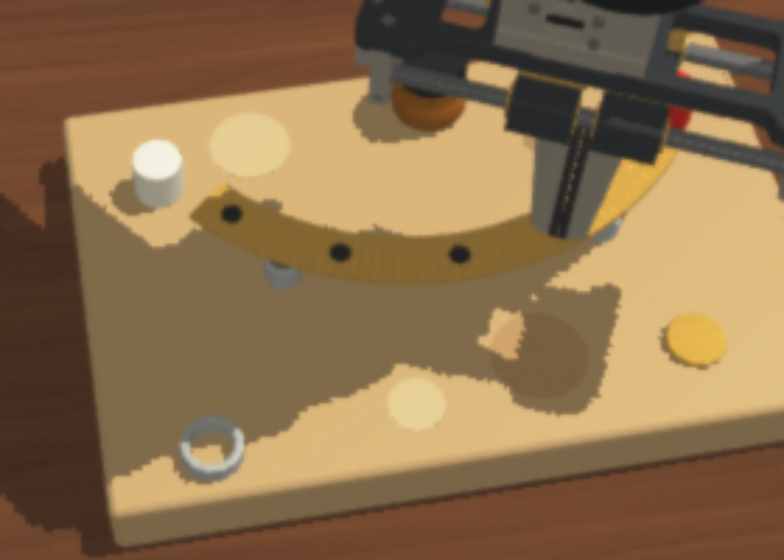

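The tip is on the collar over the second dot, at crop (565,230). The force is about 2.2–2.6 N, so it is pressed about 5 mm. The jar, coin and ring haven't moved. Continuing.

>>> play_rows(
  moves=[
    [[-5,-4.5,0,0,0,0,0],[-9.5,-9,0,0,0,0,0],[-14,-14,0,0,0,0,0],[-18.5,-19,0,0,0,0,0],[-22.5,-24.5,0,0,0,0,0],[-26,-30,0,0,0,0,0],[-29.5,-36,0,0,0,0,0],[-32.5,-41.5,0,0,0,0,0]],
  ],
)

```text
t: 5.88
tool_pos: [0.6083, 0.0735, 0.0642]
ee_rot: [[-0.911, 0.412, 0.0], [0.412, 0.911, 0.0], [-0.0, 0.0, -1.0]]
wrist_force: [-0.6, 1.5, 2.0]
finger_gap: 0.0006
gripper_force: 1.1
```

```bash
python3 -c "
from h import *
s=arm.observe();print(s['t'],s['tool_pos'],shift([*arc(0)[0],.0645]))
"
```

```text
5.875 [0.60831354 0.0734875  0.06424751] [[-0.1  0.5 -0.3]]
```

>>> play_rows(
  moves=[
    [[-3,-6,0,0,0,0,0],[-5.5,-12,0,0,0,0,0],[-8,-18.5,0,0,0,0,0],[-10,-25,0,0,0,0,0],[-11.5,-31.5,0,0,0,0,0],[-13,-38,0,0,0,0,0],[-14,-44.5,0,0,0,0,0],[-15,-51,0,0,0,0,0]],
  ],
)

```text
t: 6.88
tool_pos: [0.6007, 0.0209, 0.0642]
ee_rot: [[-0.911, 0.412, 0.0], [0.412, 0.911, 0.0], [-0.0, 0.0, -1.0]]
wrist_force: [1.0, 1.9, 2.6]
finger_gap: 0.0006
gripper_force: 1.1
```

>>> play_rows(
  moves=[
    [[0,-6.5,0,0,0,0,0],[-0.5,-13.5,0,0,0,0,0],[0,-20,0,0,0,0,0],[0,-27,0,0,0,0,0],[1,-33.5,0,0,0,0,0],[2,-40,0,0,0,0,0],[4,-46.5,0,0,0,0,0],[5.5,-53,0,0,0,0,0]],
  ],
)

```text
t: 7.88
tool_pos: [0.5737, -0.025, 0.0642]
ee_rot: [[-0.911, 0.412, 0.0], [0.412, 0.911, 0.0], [-0.0, 0.0, -1.0]]
wrist_force: [1.3, 1.1, 1.7]
finger_gap: 0.0006
gripper_force: 1.1
```

```bash
python3 -c "
from h import *
f=[]
for i in range(6):
    im=arm.read_camera('scene');s=arm.observe();f.append(s['wrist_force'])
cv2.imwrite('pics/p3.png',cv2.resize(im[160:360,220:500,::-1],(784,560)))
print(s['t'],s['tool_pos'],np.mean(f,0),shift([*arc(-44)[0],.0645]))
"
```

```text
8.175 [ 0.57345975 -0.02531163  0.0639657 ] [-0.91455635 -1.25032882  1.75014847] [[-0.4  0.4 -0.5]]
```

View pics/p3.png

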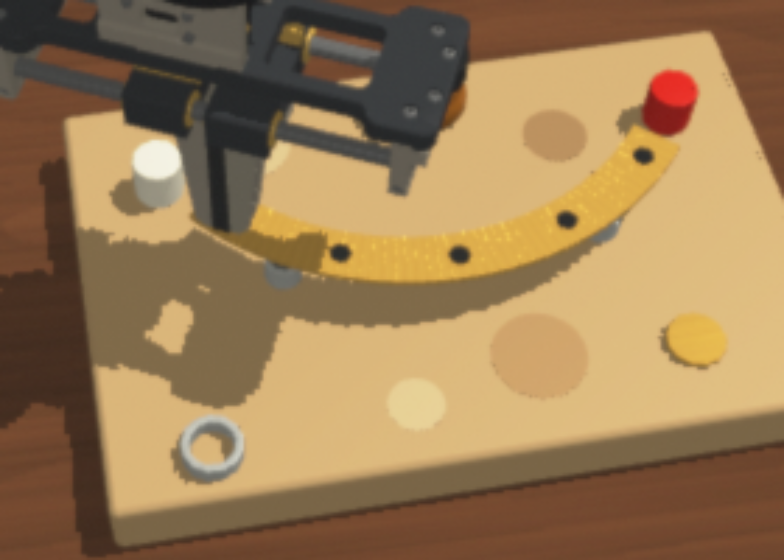

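The tip rests on the last dot, at crop (225,220), beside the white peg and still in touch. Next I lift straight up.

>>> play_rows(
  moves=[
    [[0,0,-5,0,0,0,0],[0,0,-12,0,0,0,0],[0,0,-30,0,0,0,0],[0,0,-60,0,0,0,0],[0,0,-95,0,0,0,0],[0,0,-120,0,0,0,0],[0,0,-120,0,0,0,0],[0,0,-120,0,0,0,0]],
  ],
)

```text
t: 9.18
tool_pos: [0.5735, -0.0245, 0.1839]
ee_rot: [[-0.911, 0.412, -0.001], [0.412, 0.911, 0.0], [0.001, -0.0, -1.0]]
wrist_force: [-0.3, -0.0, -0.4]
finger_gap: 0.0006
gripper_force: 0.0
```

```bash
python3 -c "
from h import *
im=arm.read_camera('scene');S=im[:,:,::-1];g=[(450,213),(423,237),(385,249)]
print(dots(S,g)[:,:2]-dots(cv2.imread('pics/scene0.png'),g)[:,:2])
s=arm.observe();print(s['t'],s['tool_pos'],s['wrist_force']);print(arm.hand_in())
"
```

```text
[[0. 0.]
 [0. 0.]
 [0. 0.]]
9.225 [ 0.57326689 -0.02454152  0.18339199] [-0.09470649  0.68720018 -0.18599028]
the job is handed in; nothing more can be done
None
```

I stroked all five dots in order from the red peg to the white peg at about 4–6 mm dip, then lifted the hand clear; the collar is back at rest, the jar, coin and ring showed no movement in the views taken, and the job is handed in (no verdict returned).

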